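Clear the drilling fixture and hold the cast lever over its pins

TASK

First clear the drilling fixture: take the spray can that stands on it and set it down upright in the green drip tray, beside the jar, without tipping or dropping it. Then grip the cast lever by its balance point on the bar, lift it, and hold it level and still over the fixture, hub directly above the thick pin and small eye directly above the thin pin, its underside about 40 mm clear of the pin tops. Finish still holding it there (do not lower it onto the pins or let go), and leave the jar, the wrench and the angle grinder as they are.

Things in the scene. Friction and masses are not known exactly. Their poses are not given: they have to be found in the camera images.
- can: White and blue spray can with a red cap, standing upright on the fixture plate between the pins at the start. Body 52 mm across, 106 mm tall with a tapered shoulder; the red cap on top is a cylinder 36 mm across, from 106 to 145 mm above the underside: grip it by the cap. 0.18 to 0.36 kg. Origin: centre of its underside; z up.
- tray: Green metal drip tray fixed to the bench, outside 210 mm (its x) by 140 mm (its y), rim 18 mm high, walls 5 mm, flat floor 5 mm above the bench. Origin: centre of its underside. The jar stands in it towards its -x end; the space for the can is the +x half, best about x = +50 mm, y = 0.
- jar: Amber glass jar with a steel lid, 54 mm across, 75 mm tall, standing in the tray about 50 mm from the tray's centre towards its -x end. Leave it alone. Origin: centre of its underside.
- lever: Cast aluminium lever, 0.28 to 0.46 kg, loose on the bench, long axis x. Hub (-x end): tube 44 mm across, 40 tall, bore 20. Eye (+x end): tube 28 mm across, 34 tall, bore 14; 150 mm from hub centre to eye centre. Straight bar between: 20 mm wide (y), 24 tall, 7 to 31 mm above the underside. Origin: at underside level below the balance point, 53 mm from the hub centre towards the eye; z up.
- lever_balance (a point): The lever's balance point (centre of mass along its length), in the middle of the bar, 19 mm above the lever's underside, 53 mm from the hub centre towards the eye. Same axes as the lever.
- lever_hub (a point): Centre of the hub bore, at the level of the lever's underside.
- lever_eye (a point): Centre of the eye bore, at the level of the lever's underside.
- fixture: Drilling fixture fixed to the bench: blue steel plate 240 mm (x) by 110 mm (y), 20 mm thick, with two upright brass pins 150 mm apart on its long centre line, each in a 4 mm high round steel pad; pin tops 60 mm above the bench. Origin: centre of its underside, midway between the pins.
- pin_thick (a point): Centre of the top of the thick pin (16 mm across), for the lever's hub, at the fixture's -x end; 60 mm above the bench.
- pin_thin (a point): Centre of the top of the thin pin (10 mm across), for the lever's eye, at the fixture's +x end; 60 mm above the bench.
- wrench: Steel wrench, 200 mm long, lying on the bench beyond the fixture. Leave it alone.
- grinder: Green and black angle grinder, about 350 mm long and 70 mm high, with an orange disc, lying on the bench at the far right. Origin: rear end of its handle, at bench level; x towards the disc. Leave it alone.

How it is judged (in metres and radians):
On the way, in this order (a step that is already met when the one before it is completed fails the run):
1. the can stands upright on the tray floor, let go (angle between can's own z axis and vertical below 0.1 rad and z of can in the frame of tray between 0 and 0.01 m and x of can in the frame of tray between -0.085 and 0.085 m and y of can in the frame of tray between -0.05 and 0.05 m and contact force between can and tray above 0.5 N and contact force between can and the fingers below 0.05 N and linear speed of can below 0.03 m/s), for 0.3 s.
2. the lever is held by its balance point, level, lifted clear of the bench (x of the grasp point in the frame of lever_balance between -0.015 and 0.015 m and distance between the grasp point and lever_balance below 0.03 m and contact force between the fingers and lever above 1 N and height (world z) of lever above 0.03 m and angle between lever's own z axis and vertical below 0.12 rad), for 0.2 s.
At the end, for the whole second after the job is handed in: Gripper holds the lever within 15 mm of its balance point, nothing else carries it; level within 0.1 rad, still; hub and eye each within 10 mm sideways of their pins, undersides 15 to 70 mm above the pin tops. The can stands upright (0.1 rad) on the tray floor, let go (all of step 1 and x of the grasp point in the frame of lever_balance between -0.015 and 0.015 m and distance between the grasp point and lever_balance below 0.03 m and contact force between the fingers and lever above 1 N and angle between lever's own z axis and vertical below 0.1 rad and horizontal distance between lever_hub and pin_thick below 0.01 m and horizontal distance between lever_eye and pin_thin below 0.01 m and z of lever_hub in the frame of pin_thick between 0.015 and 0.07 m and z of lever_eye in the frame of pin_thin between 0.015 and 0.07 m and contact force between lever and fixture below 0.05 N and contact force between lever and can below 0.05 N and contact force between lever and tray below 0.05 N and linear speed of lever below 0.02 m/s and angular speed of lever below 0.1 rad/s); the arm keeps its last pose, push and grip.
It fails at once if the can is tipped by more than 0.35 rad (angle between can's own z axis and vertical above 0.35 rad).
It fails at once if the can is let go of more than 40 mm above the tray's underside level (z of can in the frame of tray above 0.04 m and contact force between can and the fingers below 0.02 N).
It fails at once if the jar is moved by more than 15 mm or tipped (distance of jar from where it was at the start of the episode above 0.015 m or angle between jar's own z axis and vertical above 0.2 rad).
It fails at once if the wrench is moved by more than 15 mm (distance of wrench from where it was at the start of the episode above 0.015 m).
It fails at once if the grinder is moved by more than 15 mm (distance of grinder from where it was at the start of the episode above 0.015 m).
It also fails if it takes over 58 s, if anything falls off the work surface, if the arm or the gripper's body presses on something with over 40 N, if the wrist force passes 120 N, or if a joint passes its speed limit or range.

ROBOT

A 6-joint arm with a two-finger parallel gripper is mounted at the origin on the work surface. World frame = base frame: x ahead of the robot, y to its left, z up, the work surface at z = 0. Lengths are in mm, angles in degrees, forces in N, time in s.
With the tool pointing down it reaches from about 350 to 850 mm from the base axis. Payload 8.1 kg.
Tool frame: the origin (TCP) lies at the very end of the fingers, on their centre line; the grasp point (between the pads) lies 19 mm behind it; z points along the fingers, y is the line along which they close (so a half turn about z gives the same grasp; the last joint's range is limited). The gripper opens to 93 mm and grips with 3 to 60 N. Pads are 15 mm wide; open, the fingers measure 128 mm over their backs; the gripper's body (75 mm by 188 mm) begins 65 mm behind the grasp point.
Start: joints at [66.039, 7.471, 85.268, -0, 87.261, -4.893], TCP at [195.993, 567.091, 218.635] pointing down, gripper open.
Joint ranges: [-169.43, 169.43], [-51.17, 129.36], [1.28, 143.12], [-76.62, 256.62], [0, 156.53], [-152.29, 152.29]. Speed limits (degrees/s): [136.94, 136.94, 159.86, 180, 180, 180].

INTERFACE

Orientations are given as a 3x3 rotation matrix whose columns are the frame's x, y, z axes.
In Python, from cell import manip gives the robot as it stands. The module is installed in compiled form; this text tells all that it offers.
- The arm moves only by the tool step_arm, never from a script. Its argument "deltas" is a list that holds one entry, the list of rows, each a list of 7 numbers: the shift along the tool's x, y, z normalised to -1 to 1, where 1 is 60 cm, then the turn, a rotation vector about the tool's x, y, z normalised to -1 to 1, where 1 is 45 degrees, then the opening, from -1 (shut) to 1 (fully open). A call has 1 to 8 rows; each row is the pose to reach, as a shift and turn from the pose commanded when the call began, along the tool's axes at that moment; what a row does not reach only later rows make up. A row lasts 1/8 s, in which the tool goes at most 62.5 mm and 10.7 degrees, less where a joint would pass 70% of its speed; a pose out of reach is approached as far as the arm can. A call with a number of a shift or a turn outside -1 to 1 is refused whole. A call with a gripper value outside its range is refused whole. The fingers move at their own pace and stop on an object; the grip force is fixed at half the most. Time passes only in rows, so rows that repeat a pose let the fingers close. It gives the time, the measured TCP pose, the force, the opening and the grip force at its end, in the units of the state.
- manip.sense(): the state, without advancing time (a new reading comes with each control period).
- manip.read_camera(name): name is "scene" or "top" or "wrist"; returns the picture (480x640x3 uint8, red, green, blue); there is no depth.
- manip.get_calibration(name): a dict with "camera_matrix" (3x3 intrinsics, pixels), "R" (3x3) and "t" (3): a world point X has camera coordinates R X + t. Camera axes: x right, y down, z forward; pixel columns grow to the right and rows downward; lengths in mm; the calibration is good to about 2 mm. The wrist camera is an equidistant fisheye: a pixel r from the principal point sees the ray r / f radians off the axis. A picture is of the moment at which its call begins: read the wrist's pose just before it. get_calibration takes no time and is no camera call; for the wrist camera it gives the pose at the moment of the call.
- manip.close_job(): hands the job in; it is judged then, once.
The state is a dict: "time": time; "joints": joint angles; "joint_velocities": joint speeds; "joint_efforts": joint torques, N m; "position": TCP position; "eef_rot": TCP orientation; "force": force on the tool from outside, world axes, zero at the start; "moment": the same for the moment, N m; "finger_gap": opening from 0.0 (shut) to 1.0 (fully open); "gripper_force": force on a finger pad.
Only numpy, scipy, OpenCV 4.12 (cv2) and the standard library are available. Lean on these libraries where they do the work, as an engineer would, in place of code of your own. Each camera call takes 0.05 s, during which the arm holds its last target. There are 200 camera calls.

## Working session

There is one attempt and no reset: what is moved stays moved. The work goes in short steps, Python scripts to look and compute and a tool call to move; the robot and the scene stay as the last step left them, time stands still between calls to the robot, and variables do not carry over. Pictures are saved under pics/ and viewed, at most 10 in all, crops included, and the job is handed in when it is done.

Besides the shell and the picture viewer there is one more tool, called after "Emit:" as name([rows], argument=value, ...), one row to a line, values as JSON. step_arm: Moves the arm, as the interface text tells. Scaled input: -1 to 1 covers 60 cm each way for a shift and 45 degrees each way for a turn. Its arguments: {"type":"object","properties":{"deltas":{"type":"array"}},"required":["deltas"]}

```bash
mkdir -p pics; python3 - <<'E'
from cell import manip
import cv2,numpy as np
np.set_printoptions(precision=4,suppress=True)
s=manip.sense();print(s['time'],s['position'],s['eef_rot'],s['finger_gap'])
for n in("scene","top"):
    im=manip.read_camera(n);cv2.imwrite(f"pics/{n}0.png",im[:,:,::-1]);c=manip.get_calibration(n);print(n,c)
E
```

```text
0.0 [195.7672 566.5603 217.5735] [[-0.9451  0.3267 -0.0007]
 [ 0.3267  0.9451 -0.0017]
 [ 0.0001 -0.0018 -1.    ]] 1.0031936394450045
scene {'camera_matrix': array([[482.844 ,   0.    , 317.8819],
       [  0.    , 482.844 , 245.3966],
       [  0.    ,   0.    ,   1.    ]]), 'R': array([[ 0.8011,  0.5985, -0.011 ],
       [ 0.4981, -0.6768, -0.5421],
       [-0.3319,  0.4288, -0.8402]]), 't': array([-474.3714, -263.3913, 1185.5681])}
top {'camera_matrix': array([[611.0164,   0.    , 330.0613],
       [  0.    , 611.0164, 243.6445],
       [  0.    ,   0.    ,   1.    ]]), 'R': array([[ 0.0178, -0.9998,  0.01  ],
       [-0.9825, -0.0193, -0.1853],
       [ 0.1855, -0.0065, -0.9826]]), 't': array([ -10.86  ,  592.0838, 1098.1745])}
```

View pics/top0.png

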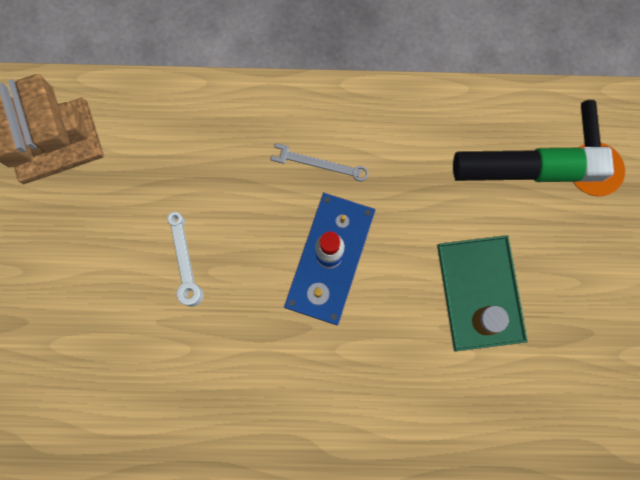

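View pics/scene0.png

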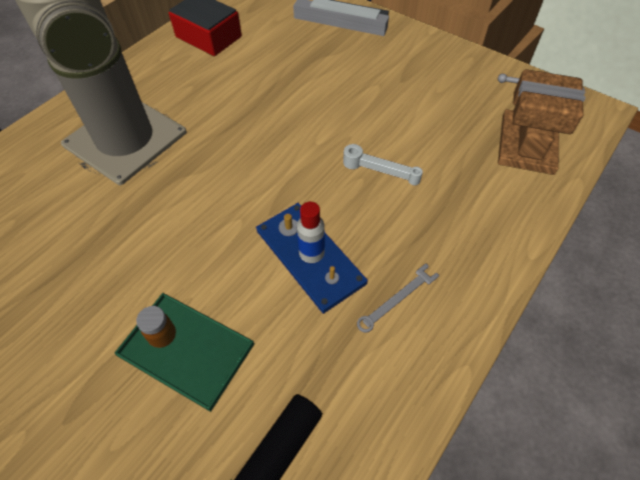

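Top view: the can's cap is at about (330,242), the thick pin at (318,292) and the thin pin at (342,220). The lever hub is at (189,293) and its eye at (176,218). The tray corners are (438,244), (508,237), (526,343) and (455,350), with the jar at the near end (495,320). The scene view agrees. Next I'll zoom in to refine these.

```bash
cat > h.py <<'E'
from cell import manip
import cv2,numpy as np
np.set_printoptions(precision=2,suppress=True)
def ray(n,u,z):
    c=manip.get_calibration(n);R,t,K=c['R'],c['t'],c['camera_matrix']
    o=-R.T@t;d=R.T@np.linalg.solve(K,[u[0],u[1],1]);return o+d*(z-o[2])/d[2]
def proj(n,X):
    c=manip.get_calibration(n);p=c['camera_matrix']@(c['R']@np.array(X,float)+c['t']);return p[:2]/p[2]
def cen(m):
    n,l,s,c=cv2.connectedComponentsWithStats(m.astype(np.uint8));i=1+np.argmax(s[1:,4]);return (l==i),c[i],s[i]
E
python3 - <<'E'
from h import *
im=cv2.imread('pics/top0.png');hsv=cv2.cvtColor(im,cv2.COLOR_BGR2HSV);H,S,V=[hsv[:,:,i].astype(int) for i in range(3)]
m,_,_=cen((H>105)&(H<130)&(S>150));pts=np.argwhere(m)[:,::-1].astype(np.float32)
b=cv2.boxPoints(cv2.minAreaRect(pts));w=np.array([ray('top',p,20) for p in b]);print('plate px',b,'\n',w,w.mean(0))
m=(H>60)&(H<90)&(S>80);m[:230]=0;m,_,_=cen(m);pts=np.argwhere(m)[:,::-1].astype(np.float32)
h=cv2.approxPolyDP(cv2.convexHull(pts),5,True)[:,0];print('tray',h,np.array([ray('top',p,18) for p in h]))
m,c,_=cen(((H<8)|(H>172))&(S>200)&(np.arange(640)<400)&(np.arange(640)>300));
print('cap',c,ray('top',c,140))
m,c,s=cen((S<60)&(V>100)&(np.arange(640)<230)&(np.arange(640)>150)&(np.arange(480)[:,None]>200)&(np.arange(480)[:,None]<320));print('lever',c,s)
a=cv2.resize(im[200:310,155:265],(400,400),interpolation=cv2.INTER_CUBIC);d=cv2.resize(im[200:310,275:385],(400,400),interpolation=cv2.INTER_CUBIC)
cv2.imwrite('pics/crop0.png',np.hstack([a,d]))
E
```

```text
plate px [[284.5 306.5]
 [322.6 192.2]
 [374.8 209.6]
 [336.7 323.9]] 
 [[475.1   84.76  20.  ]
 [702.12  16.59  20.  ]
 [668.81 -86.88  20.  ]
 [443.96 -15.38  20.  ]] [572.5   -0.23  20.  ]
tray [[526. 341.]
 [455. 349.]
 [440. 244.]
 [507. 236.]] [[ 418.42 -375.47   18.  ]
 [ 401.01 -240.06   18.  ]
 [ 602.76 -214.78   18.  ]
 [ 621.32 -346.62   18.  ]]
cap [329.45 242.35] [578.49   1.9  140.  ]
lever [183.77 262.61] [ 167  212   37   94 1427]
```

View pics/crop0.png

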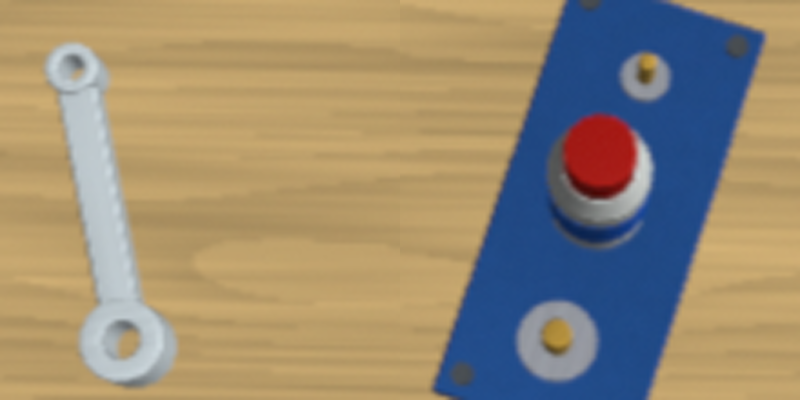

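Zoomed crop: the hub face is at crop (124,340), the eye face at (73,66), the thick pad at (557,341) with its pin top at (557,332), and the thin pad at (645,77) with its pin top at (647,58). The cap top is at (600,147).

```bash
python3 - <<'E'
from h import *
k=110/400
L=lambda x,y:(155+x*k-.4,200+y*k-.4)
F=lambda x,y:(275+(x-400)*k-.4,200+y*k-.4)
hub=ray('top',L(124,340),40);eye=ray('top',L(73,66),34);print('hub',hub,'eye',eye,np.linalg.norm((eye-hub)[:2]))
d=(eye-hub)[:2];d/=np.linalg.norm(d);m=(hub+eye)[:2]/2;print('lever ang',np.degrees(np.arctan2(d[1],d[0])),'balance',m-22*d)
tk=[ray('top',F(557,341),24),ray('top',F(557,332),60)];tn=[ray('top',F(645,77),24),ray('top',F(647,58),60)]
print('thick',tk,'thin',tn)
a=np.mean(tk,0)[:2];b=np.mean(tn,0)[:2];print(np.linalg.norm(b-a),np.degrees(np.arctan2(*(b-a)[::-1])),(a+b)/2)
c=ray('top',F(600,147),165);print('can',c)
# scene check
im=cv2.imread('pics/scene0.png');hsv=cv2.cvtColor(im,cv2.COLOR_BGR2HSV);H,S,V=[hsv[:,:,i].astype(int) for i in range(3)]
m,cc,_=cen(((H<8)|(H>172))&(S>200)&(np.arange(640)>280)&(np.arange(480)[:,None]>150));print('scene cap px',cc,'pred mid cap',proj('scene',[c[0],c[1],148]))
print('hub,eye,thick,thin proj scene',[proj('scene',p) for p in (hub,eye,[*a,60],[*b,60])])
T=np.array([[418.42,-375.47],[401.01,-240.06],[602.76,-214.78],[621.32,-346.62]]);print('tray c',T.mean(0))
x=(T[2]+T[3]-T[0]-T[1]);print('tray ang',np.degrees(np.arctan2(x[1],x[0])),'place',T.mean(0)+50*x/np.linalg.norm(x))
print('jar',ray('top',(495,319.5),75))
v=np.hstack([cv2.resize(im[190:300,250:360],(400,400),interpolation=2),cv2.resize(im[120:230,330:440],(400,400),interpolation=2)]);cv2.imwrite('pics/crop1.png',v)
E
```

```text
hub [495.24 264.23  40.  ] eye [641.27 301.48  34.  ] 150.7087975627219
lever ang 14.308428693315768 balance [546.94 277.42]
thick [array([500.98,  21.77,  24.  ]), array([501.78,  21.43,  60.  ])] thin [array([644.05, -22.45,  24.  ]), array([646.01, -22.42,  60.  ])]
150.25115697071152 -17.043629257301802 [573.2   -0.42]
can [577.77   1.85 165.  ]
scene cap px [309.72 214.26] pred mid cap [311.19 213.72]
hub,eye,thick,thin proj scene [array([352.99, 150.13]), array([416.56, 170.53]), array([288.03, 215.38]), array([332.85, 266.88])]
tray c [ 510.88 -294.23]
tray ang 7.619219859467595 place [ 560.44 -287.6 ]
jar [ 454.09 -301.91   75.  ]
```

View pics/crop1.png

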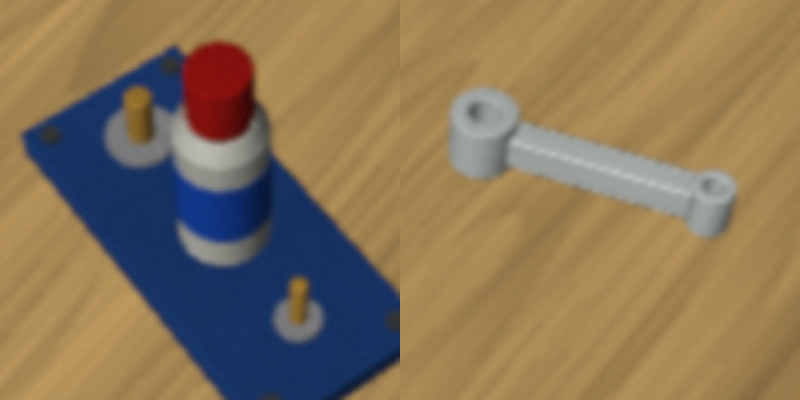

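```bash
cat >> h.py <<'E'
def to(p,yaw=None):
    """normalised tool shift to world p and tool turn so that tool y points at yaw (deg)"""
    s=manip.sense();R=s['eef_rot'];q=s['position']
    y=np.radians(yaw) if yaw is not None else np.arctan2(R[1,1],R[0,1])
    T=np.array([[np.sin(y),np.cos(y),0],[-np.cos(y),np.sin(y),0],[0,0,-1]]);
    v=cv2.Rodrigues(R.T@T)[0].ravel()
    print(s['time'],q,'yaw',np.degrees(np.arctan2(R[1,1],R[0,1])),'tilt',np.degrees(np.arccos(-R[2,2])),'F',s['force'],'gap',s['finger_gap'],s['gripper_force'])
    np.set_printoptions(precision=4,suppress=True);print('shift',R.T@(np.array(p)-q)/600,'turn',np.degrees(v)/45)
E
python3 -c "
from h import *
to([577.5,2,225])"
```

```text
0.1 [195.8  566.63 217.73] yaw 70.9302472790467 tilt 0.0911239919293086 F [ 0.78 -0.48 -0.25] gap 1.0011819331855794 0.0
shift [-0.9087 -0.6816 -0.0112] turn [-2.      0.     -0.0002]
```

```bash
sed -i 's/\[\[np.sin(y),np.cos(y),0\],\[-np.cos(y),np.sin(y),0\]/[[-np.sin(y),np.cos(y),0],[np.cos(y),np.sin(y),0]/' h.py
```

Emit:
step_arm([
  [[-0.075, -0.056, -0.011, 0, 0, 0, 1], [-0.15, -0.112, -0.011, 0, 0, 0, 1], [-0.225, -0.17, -0.011, 0, 0, 0, 1], [-0.3, -0.225, -0.011, 0, 0, 0, 1], [-0.375, -0.28, -0.011, 0, 0, 0, 1], [-0.45, -0.338, -0.011, 0, 0, 0, 1], [-0.51, -0.383, -0.011, 0, 0, 0, 1], [-0.55, -0.413, -0.011, 0, 0, 0, 1]],
])

```text
time: 1.1
position: [427.6, 223.1, 224.9]
eef_rot: [[-0.945, 0.328, -0.0], [0.328, 0.945, -0.0], [0.0, -0.001, -1.0]]
force: [-0.5, -0.1, -0.4]
finger_gap: 1.0
gripper_force: 0.0
```

Emit:
step_arm([
  [[-0.05, -0.038, 0, 0, 0, 0, 1], [-0.11, -0.082, 0, 0, 0, 0, 1], [-0.17, -0.127, 0, 0, 0, 0, 1], [-0.23, -0.172, 0, 0, 0, 0, 1], [-0.29, -0.217, 0, 0, 0, 0, 1], [-0.335, -0.25, 0, 0, 0, 0, 1], [-0.359, -0.269, 0, 0, 0, 0, 1], [-0.359, -0.269, 0, 0, 0, 0, 1]],
])

```text
time: 2.1
position: [577.7, 1.7, 224.7]
eef_rot: [[-0.945, 0.328, -0.001], [0.328, 0.945, 0.0], [0.001, -0.0, -1.0]]
force: [0.3, 1.2, 0.2]
finger_gap: 1.001
gripper_force: 0.0
```

```bash
python3 -c "
from h import *
to([577.5,2,130])
c=manip.get_calibration('wrist');print(c)
im=manip.read_camera('wrist');cv2.imwrite('pics/w1.png',im[:,:,::-1])
R,t,K=c['R'],c['t'],c['camera_matrix']
def fp(X):
    p=R@np.array(X,float)+t;r=np.hypot(*p[:2]);th=np.arctan2(r,p[2]);return K[:2,2]+p[:2]/r*th*K[0,0]
print(fp([577.5,2,165]),fp([501.4,21.6,60]),fp([645,-22.4,60]),fp([501.4,21.6,24]),fp([645,-22.4,24]))
"
```

```text
2.1 [577.74   1.66 224.72] yaw 70.85376351822173 tilt 0.058889904180517615 F [0.35 1.21 0.23] gap 1.000939488462203 0.0
shift [0.0004 0.0004 0.1579] turn [-0.0002 -0.0013 -0.    ]
{'camera_matrix': array([[371.6483,   0.    , 324.3961],
       [  0.    , 371.6483, 237.6907],
       [  0.    ,   0.    ,   1.    ]]), 'R': array([[ 0.3282,  0.9446, -0.0006],
       [ 0.9037, -0.3138,  0.2912],
       [ 0.2749, -0.0961, -0.9567]]), 't': array([-190.4463, -556.6851,  239.0065])}
[325.7965 257.2528] [318.1311 131.8991] [324.4704 289.5455] [318.7668 131.5022] [324.4836 275.3589]
```

View pics/w1.png

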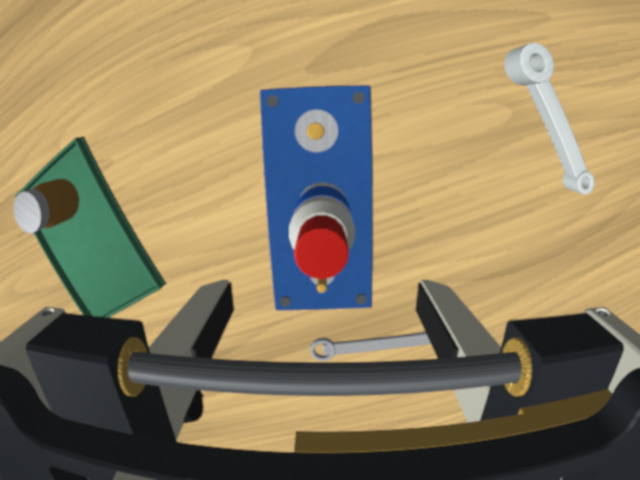

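Wrist view: the cap top is at (321,254), the thick pin at (316,131) and the thin pin at (321,288). All are within about 2 mm of my predictions, so I'll descend and grip.

Emit:
step_arm([
  [[0, -0.001, 0.03, 0, 0, 0, 1], [0, -0.001, 0.06, 0, 0, 0, 1], [0, -0.001, 0.09, 0, 0, 0, 1], [0, -0.001, 0.12, 0, 0, 0, 1], [0, -0.001, 0.145, 0, 0, 0, 1], [0, -0.001, 0.156, 0, 0, 0, 1], [0, -0.001, 0.156, 0, 0, 0, 0], [0, -0.001, 0.156, 0, 0, 0, -0.1]],
])

```text
time: 3.15
position: [578.2, 1.5, 132.5]
eef_rot: [[-0.945, 0.327, 0.001], [0.327, 0.945, -0.0], [-0.001, 0.0, -1.0]]
force: [-0.7, 0.6, 0.3]
finger_gap: 0.831
gripper_force: 0.0
```

Emit:
step_arm([
  [[0, 0, 0, 0, 0, 0, -0.2], [0, 0, 0, 0, 0, 0, -0.3], [0, 0, 0, 0, 0, 0, -0.6], [0, 0, 0, 0, 0, 0, -1], [0, 0, 0, 0, 0, 0, -1], [0, 0, 0, 0, 0, 0, -1]],
])

```text
time: 3.9
position: [577.6, 1.5, 131.6]
eef_rot: [[-0.945, 0.327, -0.0], [0.327, 0.945, -0.0], [-0.0, -0.0, -1.0]]
force: [-0.3, -0.2, 0.5]
finger_gap: 0.38
gripper_force: 29.9
```

Emit:
step_arm([
  [[0, 0, -0.005, 0, 0, 0, -1], [0, 0, -0.015, 0, 0, 0, -1], [0, 0, -0.035, 0, 0, 0, -1], [0, 0, -0.06, 0, 0, 0, -1], [0, 0, -0.085, 0, 0, 0, -1], [0, 0, -0.1, 0, 0, 0, -1], [0, 0, -0.11, 0, 0, 0, -1], [0, 0, -0.11, 0, 0, 0, -1]],
])

```text
time: 4.9
position: [577.8, 1.6, 198.1]
eef_rot: [[-0.945, 0.327, 0.001], [0.327, 0.945, -0.0], [-0.001, 0.0, -1.0]]
force: [0.6, -0.0, -2.9]
finger_gap: 0.382
gripper_force: 29.9
```

```bash
python3 -c "
from h import *
to([561,-288.5,197])"
```

```text
4.9 [577.82   1.56 198.06] yaw 70.93327078423903 tilt 0.04004033293813917 F [ 0.6  -0.04 -2.93] gap 0.3819141086529469 29.92080956697464
shift [-0.1314 -0.4661  0.0018] turn [ 0.0002  0.0009 -0.    ]
```

Emit:
step_arm([
  [[-0.003, -0.01, 0, 0, 0, 0, -1], [-0.009, -0.03, 0, 0, 0, 0, -1], [-0.018, -0.06, 0, 0, 0, 0, -1], [-0.028, -0.1, 0, 0, 0, 0, -1], [-0.04, -0.14, 0, 0, 0, 0, -1], [-0.05, -0.18, 0, 0, 0, 0, -1], [-0.062, -0.22, 0, 0, 0, 0, -1], [-0.073, -0.26, 0, 0, 0, 0, -1]],
])

```text
time: 5.9
position: [567.5, -162.4, 197.5]
eef_rot: [[-0.945, 0.328, -0.0], [0.328, 0.945, -0.0], [0.0, -0.0, -1.0]]
force: [0.6, 0.4, -3.1]
finger_gap: 0.382
gripper_force: 29.9
```

Emit:
step_arm([
  [[-0.011, -0.04, 0, 0, 0, 0, -1], [-0.022, -0.08, 0, 0, 0, 0, -1], [-0.034, -0.12, 0, 0, 0, 0, -1], [-0.044, -0.155, 0, 0, 0, 0, -1], [-0.051, -0.18, 0, 0, 0, 0, -1], [-0.056, -0.197, 0, 0, 0, 0, -1], [-0.058, -0.206, 0, 0, 0, 0, -1], [-0.058, -0.206, 0, 0, 0, 0, -1]],
])

```text
time: 6.9
position: [560.6, -288.3, 197.6]
eef_rot: [[-0.945, 0.327, -0.0], [0.327, 0.945, 0.0], [0.0, 0.0, -1.0]]
force: [-0.8, 0.0, -3.3]
finger_gap: 0.383
gripper_force: 29.9
```

```bash
python3 -c "
from h import *
to([561,-288.5,119])"
```

```text
6.9 [ 560.58 -288.26  197.61] yaw 70.9338560476403 tilt 0.01030724037546572 F [-0.83  0.02 -3.32] gap 0.3826107811232755 29.922138154506683
shift [-0.0008 -0.0002  0.131 ] turn [ 0.0002 -0.0001  0.    ]
```

Down to about 2.5 mm above the floor, then slowly to contact.

Emit:
step_arm([
  [[0, 0, 0.01, 0, 0, 0, -1], [0, 0, 0.03, 0, 0, 0, -1], [0, 0, 0.055, 0, 0, 0, -1], [0, 0, 0.08, 0, 0, 0, -1], [0, 0, 0.1, 0, 0, 0, -1], [0, 0, 0.12, 0, 0, 0, -1], [0, 0, 0.131, 0, 0, 0, -1], [0, 0, 0.131, 0, 0, 0, -1]],
])

```text
time: 7.9
position: [560.2, -288.2, 118.4]
eef_rot: [[-0.945, 0.327, -0.001], [0.327, 0.945, 0.001], [0.001, 0.0, -1.0]]
force: [-0.9, 0.1, -3.8]
finger_gap: 0.383
gripper_force: 29.9
```

Emit:
step_arm([
  [[0, 0, 0.001, 0, 0, 0, -1], [0, 0, 0.002, 0, 0, 0, -1], [0, 0, 0.003, 0, 0, 0, -1], [0, 0, 0.003, 0, 0, 0, -1]],
])

```text
time: 8.4
position: [560.6, -288.4, 117.3]
eef_rot: [[-0.945, 0.327, 0.0], [0.327, 0.945, -0.0], [-0.0, -0.0, -1.0]]
force: [-0.4, 0.8, -3.3]
finger_gap: 0.385
gripper_force: 29.9
```

Emit:
step_arm([
  [[0, 0, 0.001, 0, 0, 0, -1], [0, 0, 0.002, 0, 0, 0, -1], [0, 0, 0.002, 0, 0, 0, -1]],
])

```text
time: 8.78
position: [560.8, -288.5, 116.6]
eef_rot: [[-0.945, 0.327, 0.001], [0.327, 0.945, -0.0], [-0.001, -0.0, -1.0]]
force: [-0.0, 0.0, 1.3]
finger_gap: 0.381
gripper_force: 29.9
```

Contact: the vertical force went from -3.3 to +1.3 N. Now I'll release.

Emit:
step_arm([
  [[0, 0, 0, 0, 0, 0, -0.15], [0, 0, 0, 0, 0, 0, 0], [0, 0, 0, 0, 0, 0, 0.2], [0, 0, 0, 0, 0, 0, 0.5], [0, 0, 0, 0, 0, 0, 1], [0, 0, 0, 0, 0, 0, 1], [0, 0, 0, 0, 0, 0, 1], [0, 0, 0, 0, 0, 0, 1]],
])

```text
time: 9.78
position: [560.5, -288.4, 116.0]
eef_rot: [[-0.945, 0.327, 0.0], [0.327, 0.945, -0.0], [-0.0, -0.0, -1.0]]
force: [-0.1, -0.6, 0.2]
finger_gap: 0.998
gripper_force: 0.0
```

Emit:
step_arm([
  [[0, 0, -0.02, 0, 0, 0, 1], [0, 0, -0.05, 0, 0, 0, 1], [0, 0, -0.09, 0, 0, 0, 1], [0, 0, -0.13, 0, 0, 0, 1], [0, 0, -0.17, 0, 0, 0, 1], [0, 0, -0.18, 0, 0, 0, 1], [0, 0, -0.18, 0, 0, 0, 1]],
])

```text
time: 10.65
position: [560.8, -288.5, 224.9]
eef_rot: [[-0.945, 0.327, 0.001], [0.327, 0.945, -0.001], [-0.001, -0.0, -1.0]]
force: [-0.3, -0.3, -0.3]
finger_gap: 0.997
gripper_force: 0.0
```

```bash
python3 -c "
from h import *
to([547,277,225],104.3)
im=manip.read_camera('scene');cv2.imwrite('pics/s1.png',im[:,:,::-1])"
```

```text
10.65 [ 560.85 -288.55  224.88] yaw 70.92929654356396 tilt 0.08585039048161415 F [-0.35 -0.27 -0.31] gap 0.9974924076859669 0.0
shift [ 0.3298  0.8833 -0.001 ] turn [-0.001   0.0017 -0.7416]
```

View pics/s1.png

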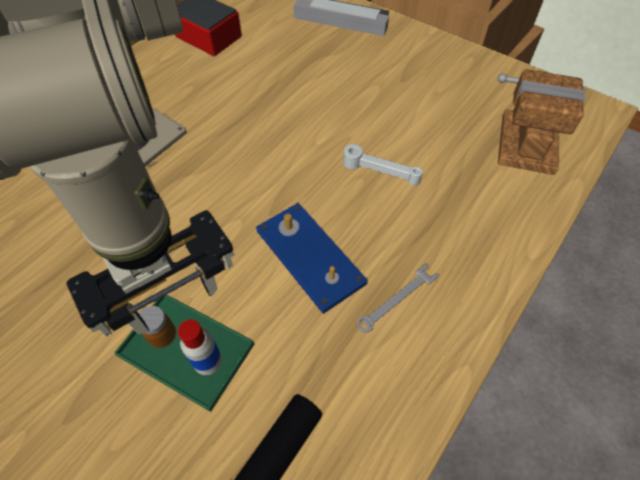

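The can stands upright in the tray at about (197,345), beside the jar. Next is the lever.

Emit:
step_arm([
  [[0.02, 0.05, 0, 0, 0, -0.05, 1], [0.05, 0.13, 0, 0, 0, -0.15, 1], [0.08, 0.22, 0, 0, 0, -0.25, 1], [0.115, 0.31, 0, 0, 0, -0.35, 1], [0.15, 0.4, 0, 0, 0, -0.45, 1], [0.183, 0.49, 0, 0, 0, -0.55, 1], [0.217, 0.58, 0, 0, 0, -0.65, 1], [0.25, 0.67, 0, 0, 0, -0.74, 1]],
])

```text
time: 11.7
position: [549.0, 142.3, 222.6]
eef_rot: [[-0.969, -0.248, -0.002], [-0.248, 0.969, -0.0], [0.002, 0.0, -1.0]]
force: [0.5, -0.4, -0.5]
finger_gap: 0.999
gripper_force: 0.0
```

```bash
python3 -c "
from h import *
to([547,277,200],104.3)"
```

```text
11.7 [549.04 142.32 222.64] yaw 104.3696383847738 tilt 0.11223355672735046 F [ 0.5  -0.44 -0.53] gap 0.9994889157864102 0.0
shift [-0.0525  0.2183  0.0377] turn [ 0.0001 -0.0025  0.0015]
```

Emit:
step_arm([
  [[-0.018, 0.07, 0.005, 0, 0, 0, 1], [-0.035, 0.14, 0.015, 0, 0, 0, 1], [-0.048, 0.195, 0.03, 0, 0, 0, 1], [-0.053, 0.218, 0.038, 0, 0, 0, 1], [-0.053, 0.218, 0.038, 0, 0, 0, 1]],
])

```text
time: 12.32
position: [548.0, 275.1, 199.8]
eef_rot: [[-0.969, -0.247, -0.002], [-0.247, 0.969, -0.001], [0.002, -0.001, -1.0]]
force: [-0.0, -0.4, -0.3]
finger_gap: 0.999
gripper_force: 0.0
```

```bash
python3 -c "
from h import *
to([547,277,5],104.3)
c=manip.get_calibration('wrist')
im=manip.read_camera('wrist');cv2.imwrite('pics/w2.png',im[:,:,::-1])
R,t,K=c['R'],c['t'],c['camera_matrix']
def fp(X):
    p=R@np.array(X,float)+t;r=np.hypot(*p[:2]);th=np.arctan2(r,p[2]);return K[:2,2]+p[:2]/r*th*K[0,0]
print(fp([495.2,264.2,40]),fp([641.3,301.5,34]),fp([547,277.4,31]))
"
```

```text
12.325 [547.99 275.11 199.77] yaw 104.29811602012589 tilt 0.14734120204891826 F [-0.04 -0.42 -0.29] gap 0.9993174171202919 0.0
shift [0.     0.0037 0.3246] turn [-0.0008 -0.0032 -0.    ]
[327.5306 160.6785] [327.2286 312.4056] [327.379  217.4821]
```

View pics/w2.png

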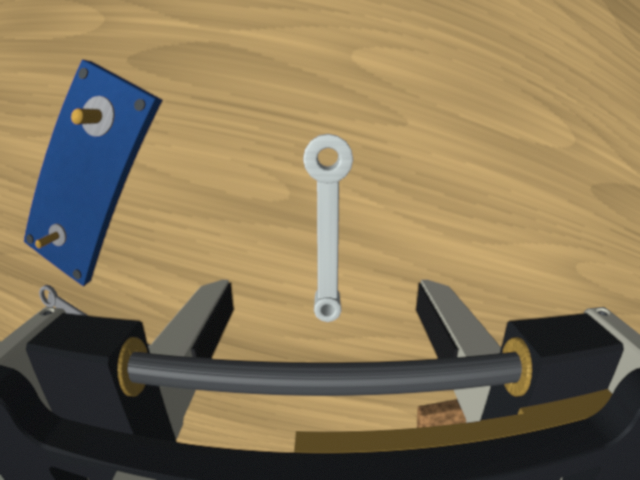

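Wrist view: the hub is at (328,158) and the eye at (327,309), within about 2 mm of prediction, so I'll descend.

Emit:
step_arm([
  [[0.001, 0.003, 0.05, 0, 0, 0, 1], [0.001, 0.003, 0.12, 0, 0, 0, 1], [0.001, 0.003, 0.19, 0, 0, 0, 1], [0.001, 0.003, 0.24, 0, 0, 0, 1], [0.001, 0.003, 0.28, 0, 0, 0, 1], [0.001, 0.003, 0.305, 0, 0, 0, 1], [0.001, 0.003, 0.32, 0, 0, 0, 1], [0.001, 0.003, 0.323, 0, 0, 0, 1]],
])

```text
time: 13.38
position: [548.0, 276.5, 7.6]
eef_rot: [[-0.969, -0.245, 0.0], [-0.245, 0.969, -0.0], [-0.0, -0.0, -1.0]]
force: [0.2, 0.9, -0.0]
finger_gap: 1.001
gripper_force: 0.0
```

```bash
python3 -c "
from h import *
to([546.5,277.3,5],104.3)"
```

```text
13.375 [548.04 276.47   7.58] yaw 104.20896671092358 tilt 0.011471216850513765 F [ 0.21  0.87 -0.02] gap 1.000689120338174 0.0
shift [0.0021 0.002  0.0043] turn [-0.0001  0.0002 -0.002 ]
```

Emit:
step_arm([
  [[0.002, 0.001, 0.002, 0, 0, 0, 0.5], [0.002, 0.001, 0.002, 0, 0, 0, 0], [0.002, 0.001, 0.002, 0, 0, 0, -0.3], [0.002, 0.001, 0.002, 0, 0, 0, -0.5], [0.002, 0.001, 0.002, 0, 0, 0, -0.6], [0.002, 0.001, 0.002, 0, 0, 0, -0.8], [0.002, 0.001, 0.002, 0, 0, 0, -1], [0.002, 0.001, 0.002, 0, 0, 0, -1]],
])

```text
time: 14.38
position: [546.4, 277.2, 6.2]
eef_rot: [[-0.969, -0.246, -0.0], [-0.246, 0.969, 0.0], [-0.0, 0.0, -1.0]]
force: [-0.5, -0.2, 0.2]
finger_gap: 0.213
gripper_force: 30.0
```

Emit:
step_arm([
  [[0, 0, 0, 0, 0, 0, -1], [0, 0, 0, 0, 0, 0, -1], [0, 0, -0.01, 0, 0, 0, -1], [0, 0, -0.03, 0, 0, 0, -1], [0, 0, -0.055, 0, 0, 0, -1], [0, 0, -0.075, 0, 0, 0, -1], [0, 0, -0.085, 0, 0, 0, -1], [0, 0, -0.085, 0, 0, 0, -1]],
])

```text
time: 15.38
position: [546.9, 277.3, 58.1]
eef_rot: [[-0.969, -0.246, 0.001], [-0.246, 0.969, 0.0], [-0.001, 0.0, -1.0]]
force: [0.3, -0.3, -4.3]
finger_gap: 0.215
gripper_force: 30.0
```

Emit:
step_arm([
  [[0, 0, -0.02, 0, 0, 0, -1], [0, 0, -0.05, 0, 0, 0, -1], [0, 0, -0.08, 0, 0, 0, -1], [0, 0, -0.11, 0, 0, 0, -1], [0, 0, -0.125, 0, 0, 0, -1], [0, 0, -0.13, 0, 0, 0, -1], [0, 0, -0.13, 0, 0, 0, -1]],
])

```text
time: 16.25
position: [546.2, 277.0, 134.9]
eef_rot: [[-0.969, -0.246, -0.0], [-0.246, 0.969, -0.0], [0.0, -0.0, -1.0]]
force: [0.2, 0.9, -4.1]
finger_gap: 0.214
gripper_force: 30.0
```

```bash
python3 -c "
from h import *
to([552.2,5.7,136],73)"
```

```text
16.25 [546.23 277.01 134.9 ] yaw 104.23274314483623 tilt 0.028212481821336906 F [ 0.21  0.86 -4.14] gap 0.21421648001003843 29.999103248119354
shift [ 0.1015 -0.4407 -0.0017] turn [-0.0003 -0.0006  0.6941]
```

Emit:
step_arm([
  [[0.002, -0.01, 0, 0, 0, 0.015, -1], [0.007, -0.03, 0, 0, 0, 0.05, -1], [0.014, -0.06, 0, 0, 0, 0.095, -1], [0.022, -0.095, 0, 0, 0, 0.15, -1], [0.03, -0.13, 0, 0, 0, 0.205, -1], [0.038, -0.165, 0, 0, 0, 0.26, -1], [0.046, -0.2, 0, 0, 0, 0.315, -1], [0.054, -0.235, 0, 0, 0, 0.37, -1]],
])

```text
time: 17.25
position: [549.7, 130.9, 135.3]
eef_rot: [[-0.999, 0.045, 0.0], [0.045, 0.999, 0.0], [-0.0, 0.0, -1.0]]
force: [-0.3, -0.4, -4.2]
finger_gap: 0.214
gripper_force: 30.0
```

```bash
python3 -c "
from h import *
to([552.2,5.7,136],73)"
```

```text
17.25 [549.73 130.87 135.34] yaw 87.3996430426504 tilt 0.011056423951066166 F [-0.34 -0.43 -4.2 ] gap 0.21444223249045175 29.99887704849243
shift [-0.0136 -0.2082 -0.0011] turn [0.     0.0002 0.32  ]
```

Emit:
step_arm([
  [[-0.002, -0.035, 0, 0, 0, 0.055, -1], [-0.005, -0.07, 0, 0, 0, 0.11, -1], [-0.007, -0.105, 0, 0, 0, 0.16, -1], [-0.009, -0.14, 0, 0, 0, 0.215, -1], [-0.011, -0.17, 0, 0, 0, 0.26, -1], [-0.013, -0.192, 0, 0, 0, 0.3, -1], [-0.014, -0.204, 0, 0, 0, 0.32, -1], [-0.014, -0.206, 0, 0, 0, 0.32, -1]],
])

```text
time: 18.25
position: [552.9, 8.4, 135.2]
eef_rot: [[-0.957, 0.29, -0.0], [0.29, 0.957, 0.0], [0.0, 0.0, -1.0]]
force: [0.6, 0.0, -5.3]
finger_gap: 0.21
gripper_force: 30.0
```

```bash
python3 -c "
from h import *
to([552.2,5.7,106],73)"
```

```text
18.25 [552.86   8.38 135.17] yaw 73.1533240901868 tilt 0.012071923096525244 F [ 0.58  0.02 -5.33] gap 0.21023460228655988 29.999143481254578
shift [-0.0003 -0.0046  0.0486] turn [ 0.0002 -0.0002  0.0034]
```

Emit:
step_arm([
  [[0, -0.002, 0.005, 0, 0, 0.003, -1], [0, -0.004, 0.015, 0, 0, 0.003, -1], [0, -0.004, 0.03, 0, 0, 0.003, -1], [0, -0.004, 0.042, 0, 0, 0.003, -1], [0, -0.004, 0.048, 0, 0, 0.003, -1], [0, -0.004, 0.048, 0, 0, 0.003, -1], [0, -0.004, 0.048, 0, 0, 0.003, -1]],
])

```text
time: 19.12
position: [552.4, 6.3, 106.7]
eef_rot: [[-0.957, 0.292, 0.0], [0.292, 0.957, -0.0], [-0.0, 0.0, -1.0]]
force: [-0.2, 0.6, -4.5]
finger_gap: 0.216
gripper_force: 30.0
```

```bash
python3 -c "
from h import *
to([552.2,5.7,106],73)
a=manip.read_camera('scene')[:,:,::-1];b=manip.read_camera('wrist')[:,:,::-1];t=manip.read_camera('top')[:,:,::-1]
f=lambda i,y,x,h:cv2.resize(i[y:y+h,x:x+h],(400,400),interpolation=2)
cv2.imwrite('pics/end.png',np.hstack([f(a,170,240,140),f(b,60,200,260)]));cv2.imwrite('pics/topend.png',t)
d=np.array([.9563,-.2924]);g=np.array([552.5,6.])
h=g-53*d;e=g+97*d
print('scene pred hub top',proj('scene',[*h,140]),'eye',proj('scene',[*e,134]))
c=manip.get_calibration('wrist');R,t,K=c['R'],c['t'],c['camera_matrix']
def fp(X):
    p=R@np.array(X,float)+t;r=np.hypot(*p[:2]);th=np.arctan2(r,p[2]);return K[:2,2]+p[:2]/r*th*K[0,0]
for n,p in(('scene',lambda X:(proj('scene',X)-[240,170])*400/140),('wrist',lambda X:(fp(X)-[200,60])*400/260+[400,0])):
    print(n,'crop: hub',p([*h,140]),'eye',p([*e,134]))
"
```

```text
19.125 [552.41   6.3  106.74] yaw 73.04764201949882 tilt 0.028165748489702807 F [-0.22  0.57 -4.52] gap 0.21580546025605354 29.999071061611176
shift [ 0.     -0.0011  0.0012] turn [0.0002 0.0006 0.0011]
scene pred hub top [285.5074 190.3169] eye [333.6162 245.6872]
scene crop: hub [130.0211  58.0483] eye [267.475  216.2493]
wrist crop: hub [592.9085 229.1452] eye [592.145 625.756]
```

View pics/end.png

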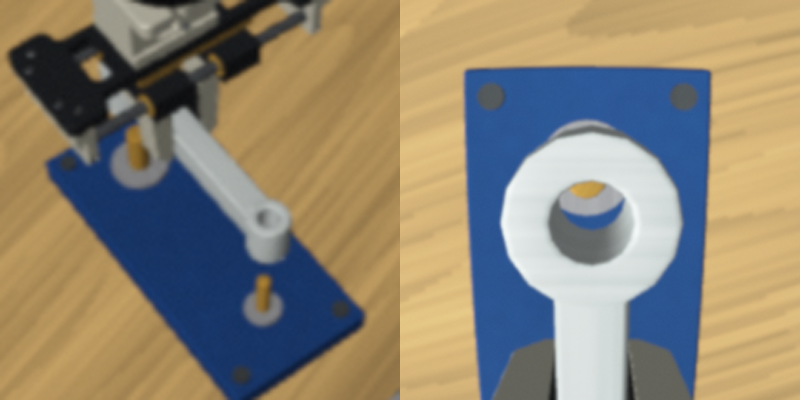

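The final view shows the lever level, with its eye at crop (269,214) within about 1 mm of prediction. The thick pin sits under the hub, within about 2 mm. I'll let it settle and hand in.

Emit:
step_arm([
  [[0, -0.001, 0, 0, 0, 0, -1], [0, -0.001, 0, 0, 0, 0, -1], [0, -0.001, 0, 0, 0, 0, -1], [0, -0.001, 0, 0, 0, 0, -1], [0, -0.001, 0, 0, 0, 0, -1], [0, -0.001, 0, 0, 0, 0, -1]],
])

```text
time: 20.02
position: [552.0, 5.8, 106.4]
eef_rot: [[-0.957, 0.292, -0.0], [0.292, 0.957, 0.0], [0.0, -0.0, -1.0]]
force: [-0.0, -0.3, -4.9]
finger_gap: 0.21
gripper_force: 30.0
```

```bash
python3 -c "
from h import *
to([552.2,5.7,106],73)
print(manip.close_job())"
```

```text
20.025 [551.97   5.75 106.41] yaw 73.04804228154967 tilt 0.004556923401882715 F [-0.01 -0.29 -4.91] gap 0.20952588090878735 29.99918818473816
shift [-0.0004  0.      0.0007] turn [-0.     -0.0001  0.0011]
the job is handed in; nothing more can be done
None
```

I handed the job in at about 20 s with the can upright in the tray and the lever held level about 40 mm above the pins, hub and eye within about 2 mm of them by camera; no verdict came back.

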